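# Charge a grinding jar and clamp its lid

## Task

Get this grinding jar ready for the mill: pull the drawer of the low cabinet open by its handle, lower every ceramic ball that is in it gently down into the jar (they chip if they are dropped in), then put the lid on and swing the wire bail up over the lid's bridge until it snaps into the notch and clamps the lid down. Push the drawer fully shut again and leave everything else on the bench where it is.

Things in the scene. Friction and masses are not known exactly. Their poses are not given: they have to be found in the camera images.
- ball_cabinet: Low grey steel cabinet with one drawer that fills its front, fixed to the bench, 190 (x) x 290 (y) x 85 mm high. Origin on the bench under its centre; the drawer comes out along its -x axis, toward the robot.
- drawer (a joint): Opening of the drawer in m, 0 = shut, at most 0.125. Slides with a few N of friction and stays where it is left.
- drawer_handle (a point): Middle of the drawer's bar handle, 48 mm above the bench: a steel bar 11 mm thick, 120 mm long along the cabinet's y axis, with a clear gap of 29 mm between bar and drawer front. Moves with the drawer; axes as the cabinet's.
- tray_middle (a point): Middle pocket of the black ball tray in the drawer, on the tray's flat top face, 33 mm above the bench; moves with the drawer. Five pockets, 22 mm square, lie in a row along the cabinet's y axis, 50 mm apart. With the drawer open 0.12 the row is 50 mm behind the inner face of the drawer's front board (79 mm high) and 59 mm in front of the cabinet (85 mm high).
- ball_0: White ceramic grinding ball, 30 mm across, about 80 g; origin at its centre. Starts in the shut drawer, in the pocket at y = -100 mm from the tray's middle, its centre 43 mm above the bench (10 mm above the tray's top face). Absent (None) in some starts.
- ball_1: White ceramic grinding ball, 30 mm across, about 80 g; origin at its centre. Starts in the shut drawer, in the pocket at y = -50 mm from the tray's middle, its centre 43 mm above the bench (10 mm above the tray's top face). Absent (None) in some starts.
- ball_2: White ceramic grinding ball, 30 mm across, about 80 g; origin at its centre. Starts in the shut drawer, in the pocket at y = 0 mm from the tray's middle, its centre 43 mm above the bench (10 mm above the tray's top face). Absent (None) in some starts.
- ball_3: White ceramic grinding ball, 30 mm across, about 80 g; origin at its centre. Starts in the shut drawer, in the pocket at y = 50 mm from the tray's middle, its centre 43 mm above the bench (10 mm above the tray's top face). Absent (None) in some starts.
- ball_4: White ceramic grinding ball, 30 mm across, about 80 g; origin at its centre. Starts in the shut drawer, in the pocket at y = 100 mm from the tray's middle, its centre 43 mm above the bench (10 mm above the tray's top face). Absent (None) in some starts.
- jar: Round metal grinding jar on a heavy dark foot, fixed to the bench; origin on the bench under its axis. 116 mm across (foot 136 mm), mouth 104 mm inside, rim 90 mm and flat inner floor 26 mm above the bench. A wire bail hangs on pivots at its sides, on the jar's y axis, and is folded out toward the jar's +x side at the start, lower than the rim.
- jar_mouth (a point): Centre of the jar's rim, 90 mm above the bench.
- bail (a joint): Angle of the wire bail (rad): 0 = upright over the jar (clamped if the lid is on), positive = folded out toward the jar's +x; range -0.35 to 1.45; stays where left. With the lid on, its crossbar meets the bridge's ramp at about 0.2, must be pushed with 10 to 15 N over the crest near 0.08, where its spring pivots let it rise 4 mm, and drops into the notch at 0.
- bail_hinge (a point): Point on the bail's pivot axis (the jar's y axis), in the middle of the jar, 30 mm above the bench. The bail is a U of 6 mm wire, 146 mm wide; its crossbar lies 101 mm from the pivot axis.
- bail_tab (a point): Middle of the free part of the black rubber grip tab on the bail's crossbar, 117 mm from the pivot axis. The tab is 18 mm wide (along the jar's y axis), 8 mm thick and stands 28 mm out beyond the crossbar. Pinched across its width, it can turn between the fingers while the bail swings.
- lid: Loose round metal lid, 0.3 kg, 120 mm across; origin at the centre of its underside. Its spigot, 98 mm across and 7 mm high, goes into the jar's mouth. On the flange (top at 16 mm) a dark steel bridge, 16 mm wide, 88 mm long, lies along the lid's x axis: on legs and a middle pillar, two ramps rise from 32 mm at its ends to crests at 49 mm, 8 mm from a notch in the middle.
- lid_notch (a point): Bottom of the notch in the middle of the lid's bridge, 46 mm above the lid's origin; axes as the lid's. The bridge is also the lid's grip, pinched across its 16 mm width (y), and must lie along the jar's x axis, either way round, for the bail to ride up its ramp into the notch. On the jar, the lid's origin is 83 mm above the bench.
- white_bottle: Bystander: small white bottle with a screw cap, 32 mm across, 70 mm high, to be left alone; origin under its centre.
- glue: Bystander: small bottle with a ribbed screw cap, 36 mm across, 70 mm high, to be left alone; origin under its centre.
- timer: Bystander: white bench timer 52 x 72 x 14 mm, to be left alone; origin under its centre.
- tweezer: Bystander: steel tweezers lying down, 122 mm long, 17 mm wide, 10 mm high, to be left alone; origin under their centre, long side along the y axis.
Not all that is in view belongs to the job. Of the things that look like the lid, the largest one is meant.

How it is judged (in metres and radians):
On the way, in this order (a step that is already met when the one before it is completed fails the run):
1. the drawer is pulled open by at least 90 mm (value of joint drawer above 0.09 m), for 0.2 s.
2. every ball is inside the jar, let go and settled, while the lid is still off (horizontal distance between each of ball_0, ball_1, ball_2, ball_3, ball_4 and jar below 0.045 m and z of ball_0 in the frame of jar between 0.03 and 0.075 m and contact force between each of ball_0, ball_1, ball_2, ball_3, ball_4 and the fingers below 0.2 N and linear speed of each of ball_0, ball_1, ball_2, ball_3, ball_4 below 0.15 m/s and z of ball_1 in the frame of jar between 0.03 and 0.075 m and z of ball_2 in the frame of jar between 0.03 and 0.075 m and z of ball_3 in the frame of jar between 0.03 and 0.075 m and z of ball_4 in the frame of jar between 0.03 and 0.075 m and horizontal distance between lid and jar above 0.06 m), for 0.3 s.
3. the lid sits flat on the jar, let go (horizontal distance between lid and jar below 0.006 m and z of lid in the frame of jar between 0.08 and 0.0855 m and angle between lid's own z axis and vertical below 0.04 rad and contact force between lid and the fingers below 0.2 N), for 0.3 s.
4. the bail stands upright in the notch of the bridge and presses the lid down (value of joint bail between -0.075 and 0.075 rad and contact force between bail and lid above 2 N and horizontal distance between lid and jar below 0.006 m and z of lid in the frame of jar between 0.08 and 0.0855 m and angle between lid's own z axis and vertical below 0.04 rad), for 0.3 s.
At the end, for the whole second after the job is handed in: Every ball that was in the drawer is in the jar; the lid sits flat on the jar (within 6 mm of its centre, tilt under 0.04 rad); the bail is upright within 0.075 rad in the notch and presses on the lid with more than 2 N; the drawer is shut to within 6 mm; all at rest (all of step 4 and horizontal distance between each of ball_0, ball_1, ball_2, ball_3, ball_4 and jar below 0.045 m and z of ball_0 in the frame of jar between 0.03 and 0.075 m and linear speed of each of ball_0, ball_1, ball_2, ball_3, ball_4 below 0.15 m/s and z of ball_1 in the frame of jar between 0.03 and 0.075 m and z of ball_2 in the frame of jar between 0.03 and 0.075 m and z of ball_3 in the frame of jar between 0.03 and 0.075 m and z of ball_4 in the frame of jar between 0.03 and 0.075 m and linear speed of lid below 0.03 m/s and value of joint drawer below 0.006 m); the robot touches nothing.
It fails at once if a ball falls freely into the jar (moves faster than 0.8 m/s inside it) ((linear speed of ball_0 above 0.8 m/s and horizontal distance between ball_0 and jar below 0.052 m and z of ball_0 in the frame of jar below 0.09 m) or (linear speed of ball_1 above 0.8 m/s and horizontal distance between ball_1 and jar below 0.052 m and z of ball_1 in the frame of jar below 0.09 m) or (linear speed of ball_2 above 0.8 m/s and horizontal distance between ball_2 and jar below 0.052 m and z of ball_2 in the frame of jar below 0.09 m) or (linear speed of ball_3 above 0.8 m/s and horizontal distance between ball_3 and jar below 0.052 m and z of ball_3 in the frame of jar below 0.09 m) or (linear speed of ball_4 above 0.8 m/s and horizontal distance between ball_4 and jar below 0.052 m and z of ball_4 in the frame of jar below 0.09 m)).
It fails at once if a bystander (bottle, timer, tweezers) is pushed more than 30 mm from its place (distance of any of white_bottle, glue, timer, tweezer from where it was at the start of the episode above 0.03 m).
Of ball_0, ball_1, ball_2, ball_3, ball_4 only 3 to 5 are there at a start; the rules pass over those that are not, and their reading is None.
At some moment in a run one of lid may be knocked a few centimetres aside while the robot is not near it.
It also fails if it takes over 210 s, if anything falls off the work surface, if the arm or the gripper's body presses on something with over 40 N, if the wrist force passes 120 N, or if a joint passes its speed limit or range.

## Robot

A 6-joint arm with a two-finger parallel gripper is mounted at the origin on a cart in front of the work surface, level with it; the furniture and walls round the work are solid. World frame = base frame: x ahead of the robot, y to its left, z up, the work surface at z = 0. Lengths are in mm, angles in degrees, forces in N, time in s.
With the tool pointing down it reaches from about 325 to 850 mm from the base axis. Payload 15.5 kg.
Tool frame: the origin (TCP) lies at the centre of the arm's flange, where the gripper is bolted on; the fingertips stand manip.nose_length ahead of it and the grasp point (between the pads) lies 172 mm ahead of it (manip.nose_length is the distance from the TCP to the fingertips, in mm); z points along the fingers, y is the line along which they close (so a half turn about z gives the same grasp; the last joint's range is limited). The gripper opens to 91 mm and grips with 3 to 60 N. Pads are 32 mm wide; open, the fingers measure 118 mm over their backs; the gripper's body (76 mm by 178 mm) begins 60 mm behind the grasp point.
Start: joints at [65.46, 28.281, 77.091, -0, 74.628, -5.472], TCP at [204.178, 590.711, 404.715] pointing down, gripper open.
Joint ranges: [-166.48, 166.48], [-47.26, 123.95], [12.59, 153.08], [-70.14, 250.14], [6.76, 159.57], [-176.63, 176.63]. Speed limits (degrees/s): [108.29, 108.29, 147.25, 172.46, 172.46, 172.46].

## Interface

Orientations are given as a 3x3 rotation matrix whose columns are the frame's x, y, z axes.
In Python, from cell import manip gives the robot as it stands.
- The arm moves only by the tool carry_out, never from a script. Its argument "series" is a list of rows, each a list of 3 entries, a list of its own where there are three numbers: the finger opening in cm, from 0 to 9.12, then the shift along the tool's x, y, z in cm, then the turn, a rotation vector about the tool's x, y, z in degrees. A call has 1 to 20 rows; each row is the pose to reach, as a shift and turn from the pose commanded when the call began, along the tool's axes at that moment; what a row does not reach only later rows make up. A row lasts 1/10 s, in which the tool goes at most 50 mm and 8.59 degrees, less where a joint would pass 70% of its speed; a pose out of reach is approached as far as the arm can. A call with a gripper value outside its range is refused whole. The fingers move at their own pace and stop on an object; "force" is the grip in N (left out, the last holds). Time passes only in rows, so rows that repeat a pose let the fingers close. It gives the time, the measured TCP pose, the force, the opening and the grip force at its end, in the units of the state.
- manip.sense(): the state, without advancing time (a new reading comes with each control period).
- manip.capture(name): name is "scene" or "top" or "wrist"; returns a dict with "image" (480x640x3 uint8, red, green, blue), "camera_matrix" (3x3 intrinsics, pixels), "D" ([k1, k2, p1, p2, k3] as OpenCV has them; the pictures are not rectified), "extrinsics" (4x4, takes a point from world to camera coordinates); the wrist camera has in their place "tool_from_camera" (4x4, takes a point from camera to tool coordinates, whose origin is the TCP and whose axes are the flange's). Camera axes: x right, y down, z forward; pixel columns grow to the right and rows downward; lengths in mm; the calibration is good to about 2 mm. A picture is of the moment at which its call begins: read the wrist's pose just before it. There is no depth.
- manip.hand_in(): hands the job in; it is judged then, once.
The state is a dict: "time": time; "joint_positions": joint angles; "qvel": joint speeds; "tau": joint torques, N m; "position": TCP position; "tool_rot": TCP orientation; "wrist_force": force on the tool from outside, world axes, zero at the start; "moment": the same for the moment, N m; "opening": finger opening in mm; "finger_force": force on a finger pad.
Only numpy, scipy, OpenCV 4.12 (cv2) and the standard library are available. Lean on these libraries where they do the work, as an engineer would, in place of code of your own. Each camera call takes 0.05 s, during which the arm holds its last target. There are 200 camera calls.

## Working session

There is one attempt and no reset: what is moved stays moved. The work goes in short steps, Python scripts to look and compute and a tool call to move; the robot and the scene stay as the last step left them, time stands still between calls to the robot, and variables do not carry over. Pictures are saved under pics/ and viewed, at most 14 in all, crops included, and the job is handed in when it is done.

Besides the shell and the picture viewer there is one more tool, called as a command line: name --argument value ..., lists and objects as JSON in quotes. carry_out: Moves the arm, as the interface text tells. Its arguments: {"type":"object","properties":{"series":{"type":"array"},"force":{"type":"number"}},"required":["series"]}

```bash
mkdir -p pics; ls; cat > h.py <<'E'
import numpy as np, cv2, json
from cell import manip
def snap(name,f):
    s=manip.sense(); c=manip.capture(name); np.save('pics/'+f+'.npy',{'s':s,'c':c},allow_pickle=True)
    cv2.imwrite('pics/'+f+'.png',c['image'][:,:,::-1]); return s,c
def load(f):
    d=np.load('pics/'+f+'.npy',allow_pickle=True).item(); return d['s'],d['c']
def w2c(s,c):
    if 'extrinsics' in c: return np.array(c['extrinsics'])
    T=np.eye(4);T[:3,:3]=np.array(s['tool_rot']);T[:3,3]=s['position']
    return np.linalg.inv(T@np.array(c['tool_from_camera']))
def ray(s,c,uv):
    M=np.linalg.inv(w2c(s,c)); uv=np.array(uv,float).reshape(-1,1,2)
    n=cv2.undistortPoints(uv,np.array(c['camera_matrix']),np.array(c['D'],float))[:,0]
    d=np.c_[n,np.ones(len(n))]@M[:3,:3].T
    return M[:3,3],d
def onz(s,c,uv,z):
    o,d=ray(s,c,uv); return o+d*((z-o[2])/d[:,2])[:,None]
def proj(s,c,P):
    M=w2c(s,c); p,_=cv2.projectPoints(np.array(P,float).reshape(-1,3),cv2.Rodrigues(M[:3,:3])[0],M[:3,3],np.array(c['camera_matrix']),np.array(c['D'],float)); return p[:,0]
def tool(P):
    "world target of grasp point -> tool-frame shift in cm from now"
    s=manip.sense(); R=np.array(s['tool_rot']); return (R.T@(np.array(P,float)-(np.array(s['position'])+172*R[:,2]))/10).round(2)
E
python3 - <<'E'
from h import *
s,c=snap('scene','s0'); s,t=snap('top','t0'); s,w=snap('wrist','w0')
print({k:np.round(v,2) for k,v in s.items()}, manip.nose_length)
cv2.imwrite('pics/st0.png',cv2.resize(np.vstack([c['image'],t['image']])[:,:,::-1],(400,600)))
E
```

```text
pics
{'time': np.float64(0.1), 'joint_positions': array([65.46, 28.31, 77.12,  0.  , 74.63, -5.47]), 'qvel': array([ 0.  , -0.1 , -0.09, -0.06,  0.02, -0.11]), 'tau': array([ 0.000e+00, -8.802e+01, -3.825e+01,  7.000e-02,  5.000e-02,
       -0.000e+00]), 'position': array([204.13, 590.6 , 404.19]), 'tool_rot': array([[-0.95,  0.33, -0.  ],
       [ 0.33,  0.95, -0.  ],
       [ 0.  , -0.  , -1.  ]]), 'wrist_force': array([-0.15,  0.62, -0.19]), 'moment': array([ 0.03, -0.02,  0.06]), 'finger_force': np.float64(0.0), 'opening': np.float64(91.29)} 190.8
```

View pics/s0.png

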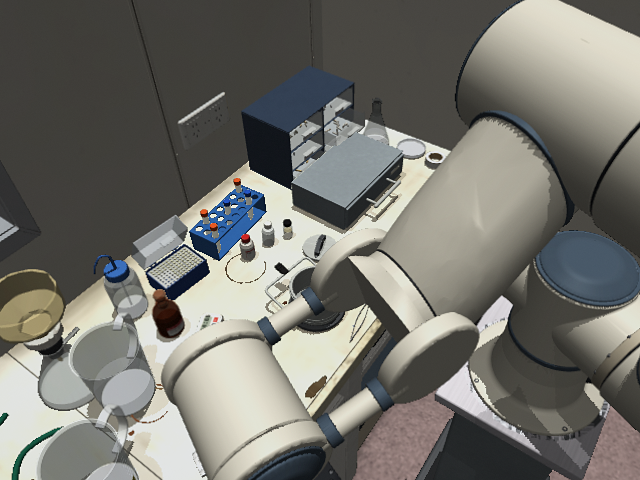

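View pics/t0.png

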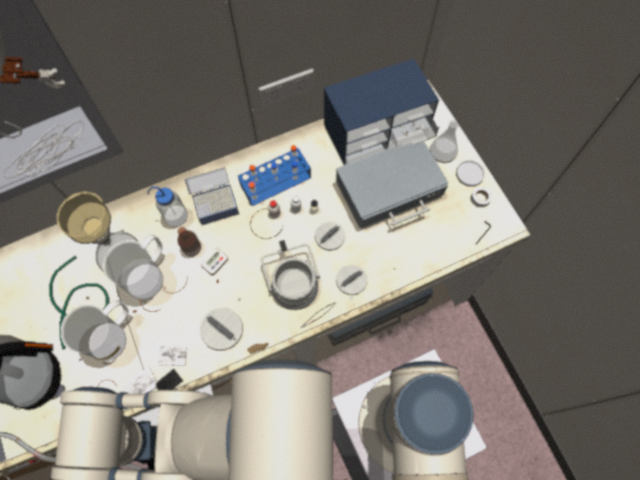

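The top view shows the jar at (295,282) with its bail tab at (283,245), and the cabinet handle at (408,216). The lid candidates are discs at (330,236), (351,279) and (221,328). The one at (221,328) is the largest, so I'm choosing it and checking that with a close crop.

```bash
python3 - <<'E'
from h import *
s,t=load('t0')
im=t['image'][:,:,::-1]
cv2.imwrite('pics/crop0.png',cv2.resize(im[195:365,190:450],None,fx=3,fy=3,interpolation=cv2.INTER_CUBIC))
for n,uv,z in [('jar',(295,282),90),('tab',(283,245),70),('handle',(408,216),48),('lidbig',(221,328),16),('l2',(330,236),16),('l3',(351,279),16),('cabFL',(371,222),85),('cabFR',(446,186),85),('cabBR',(430,142),85),('cabBL',(337,180),85)]:
    print(n,onz(s,t,uv,z).round(0))
o,d=ray(s,t,(320,240));print(o,d)
E
```

```text
jar [[463. 126.  90.]]
tab [[585. 111.  70.]]
handle [[ 524. -264.   48.]]
lidbig [[449. 363.  16.]]
l2 [[575. -32.  16.]]
l3 [[428. -30.  16.]]
cabFL [[ 539. -144.   85.]]
cabFR [[ 551. -401.   85.]]
cabBR [[ 705. -433.   85.]]
cabBL [[ 703. -114.   85.]]
[  19.26926566  245.45942134 1490.30489141] [[ 0.34879494 -0.15382651 -0.92458393]]
```

View pics/crop0.png

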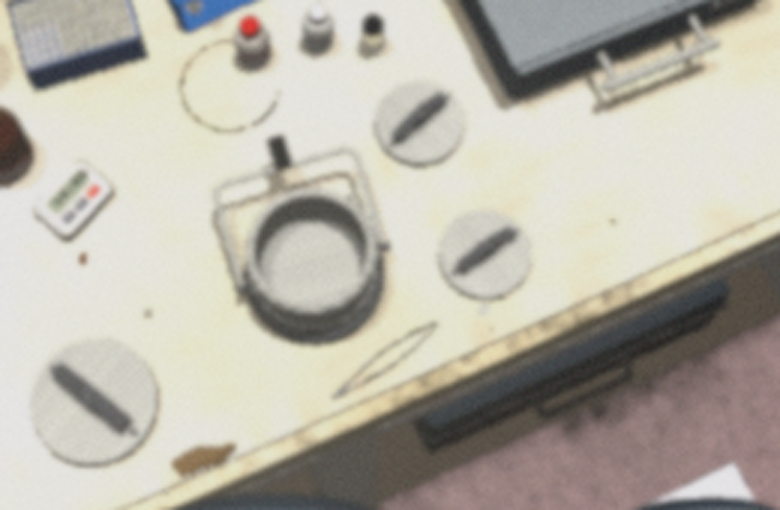

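View pics/w0.png

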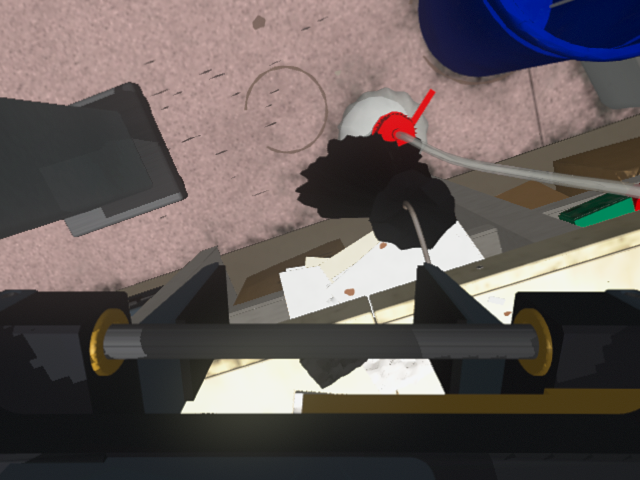

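The crop confirms the choice: the big disc at crop (95,402), image (221,328), is clearly larger than the two decoys. The jar's bail is folded out towards +x and the tweezers lie in front of the jar. The wrist view doesn't show any of the job yet.

```bash
python3 - <<'E'
from h import *
s,w=load('w0'); print(np.round(w['tool_from_camera'],3)); print(w['camera_matrix'],w['D'])
s,t=load('t0')
print(onz(s,t,[(392,222),(427,209)],48).round(0))
R=np.array(s['tool_rot']); p=np.array(s['position'])
for P in [(440,250,420),(450,-250,420)]: print((R.T@(np.array(P)-p)/10).round(2))
E
```

```text
[[-0.0000e+00 -9.6300e-01 -2.6800e-01  7.4888e+01]
 [ 1.0000e+00  0.0000e+00 -1.0000e-03 -8.1700e-01]
 [ 1.0000e-03 -2.6800e-01  9.6300e-01  1.9257e+01]
 [ 0.0000e+00  0.0000e+00  0.0000e+00  1.0000e+00]]
[[377.63560025   0.         320.69843271]
 [  0.         377.63560025 240.64308362]
 [  0.           0.           1.        ]] [0.00745191 0.         0.         0.         0.        ]
[[ 527. -211.   48.]
 [ 521. -327.   48.]]
[-33.42 -24.49  -1.56]
[-50.7  -71.42  -1.5 ]
```

carry_out --series '[[9, [-41, -24.6, -1.5], [0, 0, 0]], [9, [-41, -24.6, -1.5], [0, 0, 0]], [9, [-41, -24.6, -1.5], [0, 0, 0]], [9, [-41, -24.6, -1.5], [0, 0, 0]], [9, [-41, -24.6, -1.5], [0, 0, 0]], [9, [-41, -24.6, -1.5], [0, 0, 0]], [9, [-41, -24.6, -1.5], [0, 0, 0]], [9, [-41, -24.6, -1.5], [0, 0, 0]], [9, [-41, -24.6, -1.5], [0, 0, 0]], [9, [-41, -24.6, -1.5], [0, 0, 0]], [9, [-41, -24.6, -1.5], [0, 0, 0]], [9, [-41, -24.6, -1.5], [0, 0, 0]], [9, [-41, -24.6, -1.5], [0, 0, 0]]]'

```text
time: 1.45
position: [510.8, 224.8, 419.5]
tool_rot: [[-0.945, 0.326, -0.001], [0.326, 0.945, 0.0], [0.001, -0.0, -1.0]]
wrist_force: [-0.5, -0.4, -0.1]
opening: 89.8
finger_force: 0.0
```

```bash
python3 - <<'E'
from h import *
s,w=snap('wrist','w1'); print(np.round(s['position'],1),np.round(s['tool_rot'],3),proj(s,w,[(463,126,90),(449,363,16),(524,-264,48)]).round())
E
```

```text
[510.8 224.8 419.5] [[-0.945  0.326 -0.001]
 [ 0.326  0.945  0.   ]
 [ 0.001 -0.    -1.   ]] [[ 191.  213.]
 [ 437.  105.]
 [-109.  376.]]
```

View pics/w1.png

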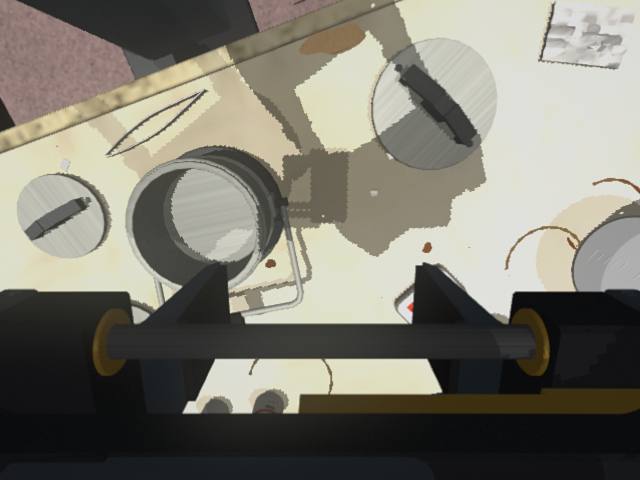

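The big lid is at (434,104) with its bridge running from (403,70) to (470,138). The jar mouth is at about (196,224), with the bail at the lower right and a small decoy lid at (62,215). Next I'm going over the drawer handle.

carry_out --series '[[9, [-18.5, -49.6, 0], [0, 0, 68]], [9, [-18.5, -49.6, 0], [0, 0, 68]], [9, [-18.5, -49.6, 0], [0, 0, 68]], [9, [-18.5, -49.6, 0], [0, 0, 68]], [9, [-18.5, -49.6, 0], [0, 0, 68]], [9, [-18.5, -49.6, 0], [0, 0, 68]], [9, [-18.5, -49.6, 0], [0, 0, 68]], [9, [-18.5, -49.6, 0], [0, 0, 68]], [9, [-18.5, -49.6, 0], [0, 0, 68]], [9, [-18.5, -49.6, 0], [0, 0, 68]], [9, [-18.5, -49.6, 0], [0, 0, 68]], [9, [-18.5, -49.6, 0], [0, 0, 68]], [9, [-18.5, -49.6, 0], [0, 0, 68]], [9, [-18.5, -49.6, 0], [0, 0, 68]]]'

```text
time: 2.9
position: [524.3, -303.5, 419.7]
tool_rot: [[-0.053, 0.999, -0.0], [0.999, 0.053, 0.0], [0.001, -0.0, -1.0]]
wrist_force: [0.4, 0.2, 0.8]
opening: 90.1
finger_force: 0.0
```

```bash
python3 - <<'E'
from h import *
s,w=snap('wrist','w2'); print(np.round(s['position'],1),np.round(s['tool_rot'],3),proj(s,w,[(463,126,90),(524,-264,48)]).round())
E
```

```text
[ 524.3 -303.5  419.7] [[-0.053  0.999 -0.   ]
 [ 0.999  0.053  0.   ]
 [ 0.001 -0.    -1.   ]] [[ 246. -579.]
 [ 322.  175.]]
```

View pics/w2.png

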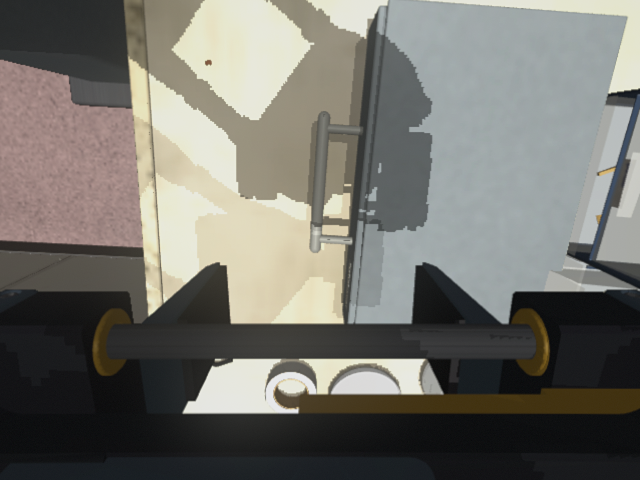

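The handle bar runs from (324,115) to (315,248). The cabinet top's corners are at about (388,1) and (626,17).

```bash
python3 - <<'E'
from h import *
s,w=load('w2')
H=onz(s,w,[(323.5,113),(315.5,250)],52); print(H.round(1), 'mid',H.mean(0).round(1)); d=H[0]-H[1]; print('len',np.linalg.norm(d),'yaw',np.degrees(np.arctan2(-d[0],d[1])))
C=onz(s,w,[(388,1),(626,17),(570,230)],85); print(C.round(1)); e=C[0]-C[1]; print('yaw cab',np.degrees(np.arctan2(-e[1],-e[0])))
print(tool([*H.mean(0)[:2],48]))
E
```

```text
[[ 522.1 -209.8   52. ]
 [ 521.3 -335.3   52. ]] mid [ 521.7 -272.6   52. ]
len 125.48301469303553 yaw -0.397973861742103
[[ 565.1 -131.4   85. ]
 [ 741.9 -133.2   85. ]
 [ 738.3 -295.9   85. ]]
yaw cab -0.5825598520708757
[ 3.08 -0.1  19.98]
```

carry_out --series '[[3, [3.1, -0.1, 5], [0, 0, 3.5]], [3, [3.1, -0.1, 8], [0, 0, 3.5]], [3, [3.1, -0.1, 11], [0, 0, 3.5]], [3, [3.1, -0.1, 11], [0, 0, 3.5]], [3, [3.1, -0.1, 11], [0, 0, 3.5]], [3, [3.1, -0.1, 11], [0, 0, 3.5]], [3, [3.1, -0.1, 14], [0, 0, 3.5]], [3, [3.1, -0.1, 16], [0, 0, 3.5]], [3, [3.1, -0.1, 18], [0, 0, 3.5]], [3, [3.1, -0.1, 20], [0, 0, 3.5]], [3, [3.1, -0.1, 20], [0, 0, 3.5]]]' --force 20

```text
time: 4.05
position: [521.5, -274.0, 219.2]
tool_rot: [[0.01, 1.0, -0.001], [1.0, -0.01, 0.001], [0.001, -0.001, -1.0]]
wrist_force: [-0.1, -0.2, 0.4]
opening: 30.1
finger_force: 0.0
```

carry_out --series '[[0.5, [0, 0, 0], [0, 0, 0]], [0.5, [0, 0, 0], [0, 0, 0]], [0.5, [0, 0, 0], [0, 0, 0]], [0.5, [0, 0, 0], [0, 0, 0]], [0.5, [0, -1, 0], [0, 0, 0]], [0.5, [0, -2, 0], [0, 0, 0]], [0.5, [0, -3.2, 0], [0, 0, 0]], [0.5, [0, -4.5, 0], [0, 0, 0]], [0.5, [0, -6, 0], [0, 0, 0]], [0.5, [0, -7.5, 0], [0, 0, 0]], [0.5, [0, -9, 0], [0, 0, 0]], [0.5, [0, -10.5, 0], [0, 0, 0]], [0.5, [0, -11.5, 0], [0, 0, 0]], [0.5, [0, -12.1, 0], [0, 0, 0]], [0.5, [0, -12.1, 0], [0, 0, 0]], [0.5, [0, -12.1, 0], [0, 0, 0]]]' --force 25

```text
time: 5.65
position: [400.1, -272.4, 221.0]
tool_rot: [[0.01, 1.0, 0.001], [1.0, -0.01, 0.0], [0.0, 0.001, -1.0]]
wrist_force: [-0.8, 8.4, 19.5]
opening: 9.9
finger_force: 25.0
```

carry_out --series '[[3, [0, 0, 0], [0, 0, 0]], [3, [0, 0, 0], [0, 0, 0]], [3, [0, 0, 0], [0, 0, 0]], [3, [0, 0, -3], [0, 0, 0]], [3, [0, 0, -8], [0, 0, 0]], [6, [0, 0, -13], [0, 0, 0]], [6, [-3, 4, -18], [0, 0, 0]], [6, [-6, 9.7, -18], [0, 0, 0]], [6, [-6, 9.7, -18], [0, 0, 0]], [6, [-6, 9.7, -18], [0, 0, 0]], [6, [-6, 9.7, -18], [0, 0, 0]]]'

```text
time: 6.75
position: [497.0, -333.8, 399.3]
tool_rot: [[0.01, 1.0, -0.001], [1.0, -0.01, 0.0], [0.0, -0.001, -1.0]]
wrist_force: [0.2, -0.1, 0.7]
opening: 59.6
finger_force: 0.0
```

```bash
python3 - <<'E'
from h import *
s,w=snap('wrist','w3'); print(np.round(s['position'],1),proj(s,w,[(497,-272+50*i,43) for i in (-2,-1,0,1,2)]).round())
E
```

```text
[ 497.  -333.8  399.3] [[321. 260.]
 [320. 208.]
 [320. 151.]
 [319.  89.]
 [318.  22.]]
```

View pics/w3.png

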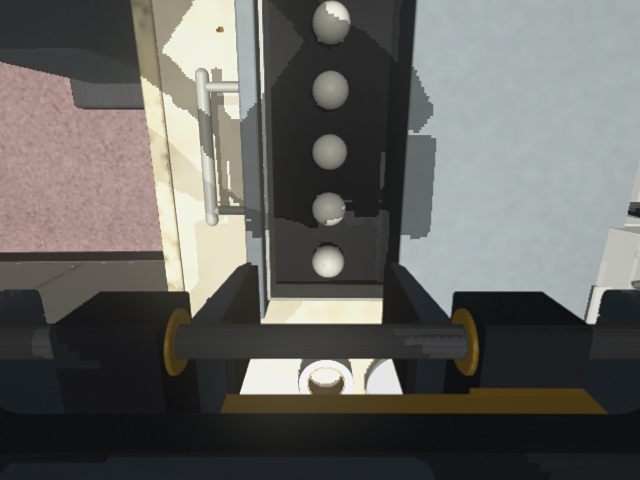

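All five pockets hold a ball, at pixels (332,22), (331,90), (330,152), (329,209) and (328,261). The drawer has stayed open.

```bash
cat >> h.py <<'E'
def flat(s,c,ctr,z,half,res=0.5):
    "metric picture of plane z round ctr: columns=+x, rows=+y"
    n=int(2*half/res); g=np.arange(n)*res-half
    X,Y=np.meshgrid(g+ctr[0],g+ctr[1]); P=np.c_[X.ravel(),Y.ravel(),np.full(n*n,z)]
    m=proj(s,c,P).astype(np.float32).reshape(n,n,2)
    return cv2.remap(c['image'],m[...,0],m[...,1],cv2.INTER_LINEAR)
def circle(s,c,ctr,z,rmin,rmax,half=100,res=0.5,n=3):
    g=cv2.medianBlur(cv2.cvtColor(flat(s,c,ctr,z,half,res),cv2.COLOR_RGB2GRAY),5)
    q=cv2.HoughCircles(g,cv2.HOUGH_GRADIENT_ALT,1,10,param1=150,param2=0.6,minRadius=int(rmin/res),maxRadius=int(rmax/res))
    return [] if q is None else [(round(ctr[0]-half+a*res,1),round(ctr[1]-half+b*res,1),round(r*res,1)) for a,b,r in q[0][:n]]
E
python3 - <<'E'
from h import *
s,w=load('w3'); 
hsv=cv2.cvtColor(w['image'],cv2.COLOR_RGB2HSV); m=(hsv[...,2]>75).astype(np.uint8); m[:,:280]=0; m[:,380:]=0; m[285:]=0
n,l,st,ce=cv2.connectedComponentsWithStats(m)
for i in range(1,n):
    if st[i,4]>400:
        x,y,ww,h,_=st[i]; print(st[i],onz(s,w,[(x+ww/2-.5,y+h/2-.5)],43).round(1))
s,w=load('w1')
print('jar',circle(s,w,(463,126),90,48,62)); print('lid',circle(s,w,(449,363),16,55,64,half=75))
s,t=load('t0'); print('jar top',circle(s,t,(463,126),90,48,62),'lid',circle(s,t,(449,363),16,55,64,half=75))
E
```

```text
[ 313    0   38   43 1283] [[ 507.4 -171.6   43. ]]
[ 313   71   35   38 1072] [[ 506.  -222.4   43. ]]
[313 134  34  35 932] [[ 505.4 -272.2   43. ]]
[313 192  33  34 868] [[ 504.8 -322.8   43. ]]
[312 246  32  32 822] [[ 503.2 -373.4   43. ]]
jar [(np.float32(477.5), np.float32(121.0), np.float32(57.8)), (np.float32(472.0), np.float32(151.0), np.float32(52.6)), (np.float32(457.0), np.float32(150.0), np.float32(54.1))]
lid [(np.float32(450.0), np.float32(361.0), np.float32(59.9))]
jar top [(np.float32(476.5), np.float32(125.0), np.float32(51.5))] lid []
```

carry_out --series '[[5, [16.3, 0.8, 4], [0, 0, 0]], [5, [16.3, 0.8, 4], [0, 0, 0]], [5, [16.3, 0.8, 4], [0, 0, 0]], [5, [16.3, 0.8, 4], [0, 0, 0]], [5, [16.3, 0.8, 8], [0, 0, 0]], [5, [16.3, 0.8, 12], [0, 0, 0]], [5, [16.3, 0.8, 15], [0, 0, 0]], [5, [16.3, 0.8, 17], [0, 0, 0]], [5, [16.3, 0.8, 17.3], [0, 0, 0]], [5, [16.3, 0.8, 17.3], [0, 0, 0]], [2, [16.3, 0.8, 17.3], [0, 0, 0]], [2, [16.3, 0.8, 17.3], [0, 0, 0]], [2, [16.3, 0.8, 17.3], [0, 0, 0]], [2, [16.3, 0.8, 17.3], [0, 0, 0]], [2, [16.3, 0.8, 17.3], [0, 0, 0]], [2, [16.3, 0.8, 17.3], [0, 0, 0]]]' --force 15

```text
time: 8.4
position: [506.7, -171.0, 227.1]
tool_rot: [[0.01, 1.0, 0.001], [1.0, -0.01, -0.0], [-0.0, 0.001, -1.0]]
wrist_force: [-0.4, 0.4, 7.0]
opening: 29.0
finger_force: 15.0
```

carry_out --series '[[2, [0, 0, -3], [0, 0, 0]], [2, [0, 0, -7], [0, 0, 0]], [2, [0, 0, -12], [0, 0, 0]], [2, [5, -1, -12], [0, 0, 0]], [2, [9, -2, -12], [0, 0, 0]], [2, [13, -3.2, -12], [0, 0, 0]], [2, [17, -3.2, -12], [0, 0, 0]], [2, [21, -3.2, -12], [0, 0, 0]], [2, [22.3, -3.2, -12], [0, 0, 0]], [2, [22.3, -3.2, -12], [0, 0, 0]], [2, [22.3, -3.2, -12], [0, 0, 0]]]'

```text
time: 9.5
position: [476.8, 52.0, 346.7]
tool_rot: [[0.009, 1.0, -0.0], [1.0, -0.009, -0.0], [-0.0, -0.0, -1.0]]
wrist_force: [-0.1, 0.1, -1.3]
opening: 28.8
finger_force: 15.0
```

```bash
python3 - <<'E'
from h import *
s,w=snap('wrist','w4'); print(np.round(s['position'],1),s['opening'],proj(s,w,[(477,122,90)]).round())
print('jar',circle(s,w,(477,122),90,48,62,half=80,n=5))
E
```

```text
[476.8  52.  346.7] 28.766388529793353 [[319. 143.]]
jar [(np.float32(480.5), np.float32(123.0), np.float32(58.7)), (np.float32(480.5), np.float32(123.0), np.float32(52.6)), (np.float32(460.0), np.float32(112.5), np.float32(52.7)), (np.float32(470.5), np.float32(140.5), np.float32(57.2))]
```

View pics/w4.png

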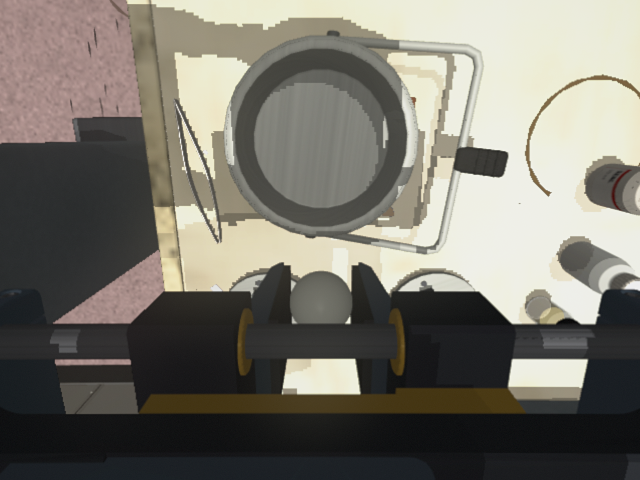

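The jar's inner and outer rims fit two concentric circles centred at pixel (320,137), which puts the jar at (480.5, 123). The bail tab is at (481,161), and the ball is held at (320,297). Now I'm lowering it in.

carry_out --series '[[2, [4.5, 0.2, 0], [0, 0, 0]], [2, [8.9, 0.2, 0], [0, 0, 0]], [2, [8.9, 0.2, 2], [0, 0, 0]], [2, [8.9, 0.2, 5], [0, 0, 0]], [2, [8.9, 0.2, 8], [0, 0, 0]], [2, [8.9, 0.2, 10], [0, 0, 0]], [2, [8.9, 0.2, 11.5], [0, 0, 0]], [2, [8.9, 0.2, 11.9], [0, 0, 0]], [2, [8.9, 0.2, 11.9], [0, 0, 0]], [3.8, [8.9, 0.2, 11.9], [0, 0, 0]], [3.8, [8.9, 0.2, 11.9], [0, 0, 0]], [3.8, [8.9, 0.2, 11.9], [0, 0, 0]], [3.8, [8.9, 0.2, 9], [0, 0, 0]], [3.8, [8.9, 0.2, 5], [0, 0, 0]], [3.8, [8.9, 0.2, 0], [0, 0, 0]]]'

```text
time: 11.05
position: [479.1, 141.3, 347.5]
tool_rot: [[0.01, 1.0, -0.002], [1.0, -0.01, -0.0], [-0.0, -0.002, -1.0]]
wrist_force: [1.0, 0.0, 0.7]
opening: 38.3
finger_force: 0.0
```

carry_out --series '[[5, [-5, 1, 0], [0, 0, 0]], [5, [-10, 2, 0], [0, 0, 0]], [5, [-15, 3.1, 0], [0, 0, 0]], [5, [-20, 3.1, 0], [0, 0, 0]], [5, [-25, 3.1, 0], [0, 0, 0]], [5, [-30, 3.1, 0], [0, 0, 0]], [5, [-35, 3.1, 0], [0, 0, 0]], [5, [-36.3, 3.1, 1], [0, 0, 0]], [5, [-36.3, 3.1, 4], [0, 0, 0]], [5, [-36.3, 3.1, 8], [0, 0, 0]], [5, [-36.3, 3.1, 11], [0, 0, 0]], [5, [-36.3, 3.1, 12.1], [0, 0, 0]], [5, [-36.3, 3.1, 12.1], [0, 0, 0]], [2, [-36.3, 3.1, 12.1], [0, 0, 0]], [2, [-36.3, 3.1, 12.1], [0, 0, 0]], [2, [-36.3, 3.1, 12.1], [0, 0, 0]], [2, [-36.3, 3.1, 12.1], [0, 0, 0]], [2, [-36.3, 3.1, 12.1], [0, 0, 0]], [2, [-36.3, 3.1, 10], [0, 0, 0]], [2, [-36.3, 3.1, 6], [0, 0, 0]]]'

```text
time: 13.05
position: [506.3, -221.6, 285.3]
tool_rot: [[0.01, 1.0, -0.004], [1.0, -0.01, 0.002], [0.002, -0.004, -1.0]]
wrist_force: [0.6, -0.7, -0.3]
opening: 28.9
finger_force: 15.0
```

carry_out --series '[[2, [0, 0, -4], [0, 0, 0]], [2, [5, -1, -6.2], [0, 0, 0]], [2, [10, -2, -6.2], [0, 0, 0]], [2, [15, -2.9, -6.2], [0, 0, 0]], [2, [20, -2.9, -6.2], [0, 0, 0]], [2, [25, -2.9, -6.2], [0, 0, 0]], [2, [27.3, -2.9, -6.2], [0, 0, 0]], [2, [27.3, -2.9, -6.2], [0, 0, 0]], [2, [27.3, -2.9, -6.2], [0, 0, 0]]]'

```text
time: 13.95
position: [480.6, 51.8, 348.7]
tool_rot: [[0.008, 1.0, -0.0], [1.0, -0.008, -0.0], [-0.0, -0.0, -1.0]]
wrist_force: [0.5, -1.3, -0.9]
opening: 28.9
finger_force: 15.0
```

```bash
cat >> h.py <<'E'
def balls(s,w):
    g=flat(s,w,(480.5,123),41,70,.5); gray=cv2.GaussianBlur(cv2.cvtColor(g,cv2.COLOR_RGB2GRAY),(5,5),1.5)
    q=cv2.HoughCircles(gray,cv2.HOUGH_GRADIENT,1,40,param1=80,param2=14,minRadius=26,maxRadius=36)
    r=[] if q is None else [(round(float(a)*.5-70),round(float(b)*.5-70),float(c)*.5) for a,b,c in q[0]]
    return [x for x in r if np.hypot(x[0],x[1])<45],g
E
python3 - <<'E'
from h import *
s,w=snap('wrist','w5'); print(np.round(s['position'],1),s['opening'],circle(s,w,(480,123),90,48,62,half=80,n=3))
b,g=balls(s,w); print(b); cv2.imwrite('pics/g5.png',g[:,:,::-1])
E
```

```text
[480.6  51.8 348.7] 28.91751722786495 [(np.float32(479.5), np.float32(123.5), np.float32(58.6)), (np.float32(479.5), np.float32(123.5), np.float32(52.7)), (np.float32(488.5), np.float32(138.5), np.float32(57.9))]
[(0, 16, 15.5)]
```

View pics/g5.png

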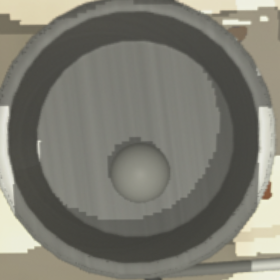

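The rectified view shows ball_4 resting at (0,16) mm from the jar's centre. The jar is at (480,123).

carry_out --series '[[2, [2.5, -0.1, 0], [0, 0, 0]], [2, [5.2, -0.1, 0], [0, 0, 0]], [2, [5.2, -0.1, 2], [0, 0, 0]], [2, [5.2, -0.1, 5], [0, 0, 0]], [2, [5.2, -0.1, 8], [0, 0, 0]], [2, [5.2, -0.1, 10], [0, 0, 0]], [2, [5.2, -0.1, 11.6], [0, 0, 0]], [2, [5.2, -0.1, 12.1], [0, 0, 0]], [2, [5.2, -0.1, 12.1], [0, 0, 0]], [3.8, [5.2, -0.1, 12.1], [0, 0, 0]], [3.8, [5.2, -0.1, 12.1], [0, 0, 0]], [3.8, [5.2, -0.1, 12.1], [0, 0, 0]], [3.8, [5.2, -0.1, 9], [0, 0, 0]], [3.8, [5.2, -0.1, 5], [0, 0, 0]], [3.8, [5.2, -0.1, 0], [0, 0, 0]]]'

```text
time: 15.5
position: [479.7, 103.4, 349.7]
tool_rot: [[0.01, 1.0, -0.002], [1.0, -0.01, -0.0], [-0.0, -0.002, -1.0]]
wrist_force: [1.7, 0.3, 0.4]
opening: 38.1
finger_force: 0.0
```

carry_out --series '[[5, [-5, 1, 0], [0, 0, 0]], [5, [-10, 2, 0], [0, 0, 0]], [5, [-15, 2.9, 0], [0, 0, 0]], [5, [-20, 2.9, 0], [0, 0, 0]], [5, [-25, 2.9, 0], [0, 0, 0]], [5, [-30, 2.9, 0], [0, 0, 0]], [5, [-35, 2.9, 0], [0, 0, 0]], [5, [-37.5, 2.9, 1], [0, 0, 0]], [5, [-37.5, 2.9, 4], [0, 0, 0]], [5, [-37.5, 2.9, 8], [0, 0, 0]], [5, [-37.5, 2.9, 11], [0, 0, 0]], [5, [-37.5, 2.9, 12.2], [0, 0, 0]], [5, [-37.5, 2.9, 12.2], [0, 0, 0]], [2, [-37.5, 2.9, 12.2], [0, 0, 0]], [2, [-37.5, 2.9, 12.2], [0, 0, 0]], [2, [-37.5, 2.9, 12.2], [0, 0, 0]], [2, [-37.5, 2.9, 12.2], [0, 0, 0]], [2, [-37.5, 2.9, 12.2], [0, 0, 0]], [2, [-37.5, 2.9, 10], [0, 0, 0]], [2, [-37.5, 2.9, 6], [0, 0, 0]]]'

```text
time: 17.5
position: [504.8, -271.4, 287.3]
tool_rot: [[0.01, 1.0, -0.004], [1.0, -0.01, 0.003], [0.003, -0.004, -1.0]]
wrist_force: [0.7, -0.9, 0.1]
opening: 28.9
finger_force: 15.0
```

carry_out --series '[[2, [0, 0, -4], [0, 0, 0]], [2, [5, -1, -6], [0, 0, 0]], [2, [10, -2.1, -6], [0, 0, 0]], [2, [15, -2.1, -6], [0, 0, 0]], [2, [20, -2.1, -6], [0, 0, 0]], [2, [25, -2.1, -6], [0, 0, 0]], [2, [30, -2.1, -6], [0, 0, 0]], [2, [35, -2.1, -6], [0, 0, 0]], [2, [39.3, -2.1, -6], [0, 0, 0]], [2, [39.3, -2.1, -5], [0, 0, 0]], [2, [39.3, -2.1, -2], [0, 0, 0]], [2, [39.3, -2.1, 1], [0, 0, 0]], [2, [39.3, -2.1, 3], [0, 0, 0]], [2, [39.3, -2.1, 3.8], [0, 0, 0]], [2, [39.3, -2.1, 3.8], [0, 0, 0]]]'

```text
time: 19.0
position: [488.2, 121.0, 250.0]
tool_rot: [[0.01, 1.0, -0.002], [1.0, -0.01, -0.0], [-0.0, -0.002, -1.0]]
wrist_force: [-0.1, -0.7, -0.2]
opening: 28.7
finger_force: 15.0
```

carry_out --series '[[2, [0, 0, 0.3], [0, 0, 0]], [2, [0, 0, 0.3], [0, 0, 0]], [3.8, [0, 0, 0.3], [0, 0, 0]], [3.8, [0, 0, 0.3], [0, 0, 0]], [3.8, [0, 0, 0.3], [0, 0, 0]], [3.8, [0, 0, -4], [0, 0, 0]], [3.8, [0, 0, -9.7], [0, 0, 0]], [5, [-5, 0, -9.7], [0, 0, 0]], [5, [-10, 1, -9.7], [0, 0, 0]], [5, [-10, 1, -9.7], [0, 0, 0]]]'

```text
time: 20.0
position: [498.3, 17.0, 348.6]
tool_rot: [[0.013, 1.0, 0.002], [1.0, -0.013, -0.001], [-0.001, 0.002, -1.0]]
wrist_force: [-0.2, 0.1, -0.1]
opening: 50.0
finger_force: 0.0
```

```bash
python3 - <<'E'
from h import *
s,w=snap('wrist','w6'); print(np.round(s['position'],1),s['opening'],circle(s,w,(480,123),90,48,62,half=80,n=2))
b,g=balls(s,w); print(b); cv2.imwrite('pics/g6.png',g[:,:,::-1])
E
```

```text
[498.3  17.  348.6] 50.01680182709981 [(np.float32(476.0), np.float32(122.0), np.float32(56.6)), (np.float32(495.0), np.float32(108.0), np.float32(55.6))]
[(-5, -23, 15.449999809265137), (32, -2, 14.399999618530273), (-5, 17, 15.5)]
```

View pics/g6.png

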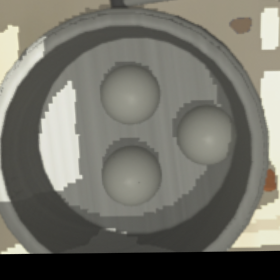

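The rectified view shows three balls on the jar floor, at (-5,-23), (-5,17) and (32,-2) mm from its centre. That leaves the -x side free.

carry_out --series '[[5, [-5, 1.1, 0], [0, 0, 0]], [5, [-10, 1.1, 0], [0, 0, 0]], [5, [-15, 1.1, 0], [0, 0, 0]], [5, [-20, 1.1, 0], [0, 0, 0]], [5, [-25, 1.1, 0], [0, 0, 0]], [5, [-30, 1.1, 0], [0, 0, 0]], [5, [-34, 1.1, 0], [0, 0, 0]], [5, [-34, 1.1, 1], [0, 0, 0]], [5, [-34, 1.1, 4], [0, 0, 0]], [5, [-34, 1.1, 8], [0, 0, 0]], [5, [-34, 1.1, 11], [0, 0, 0]], [5, [-34, 1.1, 12.1], [0, 0, 0]], [5, [-34, 1.1, 12.1], [0, 0, 0]], [2, [-34, 1.1, 12.1], [0, 0, 0]], [2, [-34, 1.1, 12.1], [0, 0, 0]], [2, [-34, 1.1, 12.1], [0, 0, 0]], [2, [-34, 1.1, 12.1], [0, 0, 0]], [2, [-34, 1.1, 12.1], [0, 0, 0]], [2, [-34, 1.1, 10], [0, 0, 0]], [2, [-34, 1.1, 6], [0, 0, 0]]]'

```text
time: 22.05
position: [504.3, -318.4, 286.1]
tool_rot: [[0.01, 1.0, -0.004], [1.0, -0.01, 0.003], [0.003, -0.004, -1.0]]
wrist_force: [0.8, -0.8, -0.6]
opening: 28.8
finger_force: 15.0
```

carry_out --series '[[2, [0, 0, -4], [0, 0, 0]], [2, [5, -1, -6], [0, 0, 0]], [2, [10, -2, -6], [0, 0, 0]], [2, [15, -3, -6], [0, 0, 0]], [2, [20, -4.1, -6], [0, 0, 0]], [2, [25, -4.1, -6], [0, 0, 0]], [2, [30, -4.1, -6], [0, 0, 0]], [2, [35, -4.1, -6], [0, 0, 0]], [2, [40, -4.1, -6], [0, 0, 0]], [2, [44.2, -4.1, -6], [0, 0, 0]], [2, [44.2, -4.1, -5], [0, 0, 0]], [2, [44.2, -4.1, -2], [0, 0, 0]], [2, [44.2, -4.1, 1], [0, 0, 0]], [2, [44.2, -4.1, 3], [0, 0, 0]], [2, [44.2, -4.1, 3.9], [0, 0, 0]], [2, [44.2, -4.1, 3.9], [0, 0, 0]], [2, [44.2, -4.1, 3.9], [0, 0, 0]]]'

```text
time: 23.75
position: [468.8, 123.3, 249.3]
tool_rot: [[0.01, 1.0, 0.001], [1.0, -0.01, -0.0], [-0.0, 0.001, -1.0]]
wrist_force: [0.6, 0.7, -0.2]
opening: 28.8
finger_force: 15.0
```

carry_out --series '[[2, [0, 0, 0.2], [0, 0, 0]], [2, [0, 0, 0.2], [0, 0, 0]], [3.8, [0, 0, 0.2], [0, 0, 0]], [3.8, [0, 0, 0.2], [0, 0, 0]], [3.8, [0, 0, 0.2], [0, 0, 0]], [3.8, [0, 0, -4], [0, 0, 0]], [3.8, [0, 0, -9.9], [0, 0, 0]], [5, [-5, 1, -9.9], [0, 0, 0]], [5, [-10, 2, -9.9], [0, 0, 0]], [5, [-10, 2, -9.9], [0, 0, 0]]]'

```text
time: 24.75
position: [488.5, 19.2, 348.5]
tool_rot: [[0.013, 1.0, 0.003], [1.0, -0.013, -0.001], [-0.001, 0.003, -1.0]]
wrist_force: [0.4, 0.7, -0.6]
opening: 50.1
finger_force: 0.0
```

```bash
python3 - <<'E'
from h import *
s,w=snap('wrist','w7'); print(np.round(s['position'],1),np.round(s['tool_rot'],3)[0])
b,g=balls(s,w); print(b); cv2.imwrite('pics/g7.png',g[:,:,::-1]); print(tool([503.2,-373.4,172]))
E
```

```text
[488.5  19.2 348.5] [0.013 1.    0.003]
[(-39, -2, 14.949999809265137), (-6, -24, 16.100000381469727), (-4, 19, 15.350000381469727), (32, -4, 16.450000762939453)]
[-39.39   2.04   0.43]
```

View pics/g7.png

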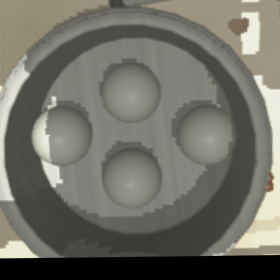

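The rectified view shows four balls in a cross, at (-39,-2), (-6,-24), (-4,19) and (32,-4). The fifth goes in the middle.

carry_out --series '[[5, [-5, 1, 0], [0, 0, 0]], [5, [-10, 2, 0], [0, 0, 0]], [5, [-15, 2, 0], [0, 0, 0]], [5, [-20, 2, 0], [0, 0, 0]], [5, [-25, 2, 0], [0, 0, 0]], [5, [-30, 2, 0], [0, 0, 0]], [5, [-35, 2, 0], [0, 0, 0]], [5, [-39.8, 2, 0], [0, 0, 0]], [5, [-39.8, 2, 4], [0, 0, 0]], [5, [-39.8, 2, 8], [0, 0, 0]], [5, [-39.8, 2, 11], [0, 0, 0]], [5, [-39.8, 2, 12.1], [0, 0, 0]], [5, [-39.8, 2, 12.1], [0, 0, 0]], [2, [-39.8, 2, 12.1], [0, 0, 0]], [2, [-39.8, 2, 12.1], [0, 0, 0]], [2, [-39.8, 2, 12.1], [0, 0, 0]], [2, [-39.8, 2, 12.1], [0, 0, 0]], [2, [-39.8, 2, 12.1], [0, 0, 0]], [2, [-39.8, 2, 10], [0, 0, 0]], [2, [-39.8, 2, 6], [0, 0, 0]]]'

```text
time: 26.8
position: [502.7, -374.3, 285.9]
tool_rot: [[0.01, 1.0, -0.004], [1.0, -0.01, 0.004], [0.004, -0.004, -1.0]]
wrist_force: [0.1, -0.5, -0.2]
opening: 28.8
finger_force: 15.0
```

carry_out --series '[[2, [0, 0, -4], [0, 0, 0]], [2, [5, -1, -6], [0, 0, 0]], [2, [10, -2, -6], [0, 0, 0]], [2, [15, -3.1, -6], [0, 0, 0]], [2, [20, -3.1, -6], [0, 0, 0]], [2, [25, -3.1, -6], [0, 0, 0]], [2, [30, -3.1, -6], [0, 0, 0]], [2, [35, -3.1, -6], [0, 0, 0]], [2, [40, -3.1, -6], [0, 0, 0]], [2, [45, -3.1, -6], [0, 0, 0]], [2, [49.5, -3.1, -6], [0, 0, 0]], [2, [49.5, -3.1, -5], [0, 0, 0]], [2, [49.5, -3.1, -2], [0, 0, 0]], [2, [49.5, -3.1, 1], [0, 0, 0]], [2, [49.5, -3.1, 3], [0, 0, 0]], [2, [49.5, -3.1, 4], [0, 0, 0]], [2, [49.5, -3.1, 4], [0, 0, 0]], [2, [49.5, -3.1, 4], [0, 0, 0]]]'

```text
time: 28.6
position: [477.7, 120.2, 248.3]
tool_rot: [[0.01, 1.0, 0.0], [1.0, -0.01, 0.0], [0.0, 0.0, -1.0]]
wrist_force: [0.5, -0.7, -1.7]
opening: 29.1
finger_force: 15.0
```

carry_out --series '[[2, [0, 0, 0.3], [0, 0, 0]], [2, [0, 0, 0.5], [0, 0, 0]], [3.6, [0, 0, 0.5], [0, 0, 0]], [3.6, [0, 0, 0.5], [0, 0, 0]], [3.6, [0, 0, 0.5], [0, 0, 0]], [3.6, [0, 0, -4], [0, 0, 0]], [3.6, [0, 0, -9.9], [0, 0, 0]], [5, [-5, 1, -9.9], [0, 0, 0]], [5, [-10, 2, -9.9], [0, 0, 0]], [5, [-10, 2, -9.9], [0, 0, 0]]]'

```text
time: 29.6
position: [497.4, 16.2, 347.6]
tool_rot: [[0.013, 1.0, 0.003], [1.0, -0.013, -0.001], [-0.001, 0.003, -1.0]]
wrist_force: [-0.9, 0.1, -0.4]
opening: 49.8
finger_force: 0.0
```

```bash
python3 - <<'E'
from h import *
s,w=snap('wrist','w8'); print(np.round(s['position'],1),np.round(s['tool_rot'],3)[0])
b,g=balls(s,w); print(b); cv2.imwrite('pics/g8.png',cv2.resize(np.hstack([g,flat(s,w,(530,123),60,70,.5)])[:,:,::-1],None,fx=1.3,fy=1.3))
s,t=snap('top','t8'); print('lid',circle(s,t,(449,363),16,50,66,half=90), circle(s,t,(449,363),16,50,66,half=90,res=.25))
s,w=load('w1'); print(circle(s,w,(450,361),16,57,63,half=80))
E
```

```text
[497.4  16.2 347.6] [0.013 1.    0.003]
[(-10, -26, 16.25), (-40, -2, 14.300000190734863), (33, -5, 17.100000381469727), (-6, 21, 15.199999809265137)]
lid [] []
[(np.float32(450.0), np.float32(361.0), np.float32(59.9))]
```

View pics/g8.png

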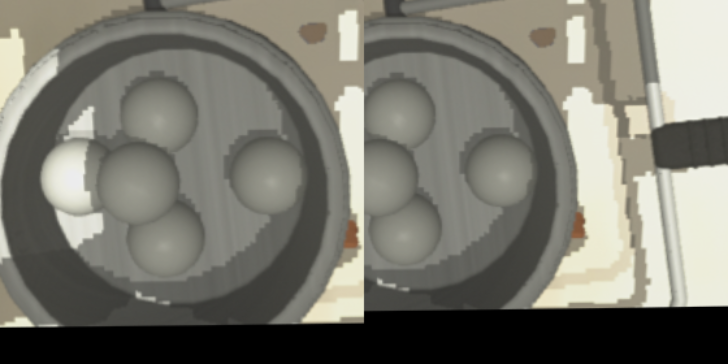

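All five balls are in the jar. The last one rests on top of three others, well below the rim. Next is the lid, starting with a fresh look.

carry_out --series '[[8, [31.8, -10.5, -5], [0, 0, 64]], [8, [31.8, -10.5, -5], [0, 0, 64]], [8, [31.8, -10.5, -5], [0, 0, 64]], [8, [31.8, -10.5, -5], [0, 0, 64]], [8, [31.8, -10.5, -5], [0, 0, 64]], [8, [31.8, -10.5, -5], [0, 0, 64]], [8, [31.8, -10.5, -5], [0, 0, 64]], [5, [31.8, -10.5, -5], [0, 0, 64]], [5, [31.8, -10.5, -5], [0, 0, 64]], [5, [31.8, -10.5, -5], [0, 0, 64]], [5, [31.8, -10.5, -5], [0, 0, 64]]]'

```text
time: 30.8
position: [393.9, 339.4, 396.4]
tool_rot: [[0.901, 0.433, -0.001], [0.433, -0.901, -0.001], [-0.001, 0.0, -1.0]]
wrist_force: [1.0, -0.1, -0.5]
opening: 51.8
finger_force: 0.0
```

```bash
python3 - <<'E'
from h import *
s,w=snap('wrist','w9'); print(np.round(s['position'],1),np.round(s['tool_rot'],3)[0])
L=circle(s,w,(450,361),16,56,64,half=100); print(L,proj(s,w,[(450,361,16)]))
c=L[0][:2] if L else (450,361)
g=flat(s,w,c,42,60,.5); hsv=cv2.cvtColor(g,cv2.COLOR_RGB2HSV)
m=(hsv[...,2]<75).astype(np.uint8); m=cv2.morphologyEx(m,cv2.MORPH_OPEN,np.ones((7,7)))
n,l,st,ce=cv2.connectedComponentsWithStats(m)
for i in range(1,n):
    if st[i,4]>500:
        r=cv2.minAreaRect(cv2.findContours((l==i).astype(np.uint8),0,1)[0][0]); print((np.array(r[0])*.5-60+c).round(1),np.array(r[1])*.5,r[2])
cv2.imwrite('pics/w9b.png',np.hstack([w['image'][:300],cv2.resize(g,(300,300))])[:,:800,::-1] if 0 else np.hstack([cv2.resize(w['image'],(480,360)),cv2.resize(g,(300,360))])[:,:,::-1])
E
```

```text
[393.9 339.4 396.4] [ 0.901  0.433 -0.001]
[(np.float32(451.0), np.float32(360.5), np.float32(59.1))] [[324.47740122 152.5899987 ]]
[428.1 348.6] [36.44790649 14.98165512] 26.56505012512207
```

View pics/w9b.png

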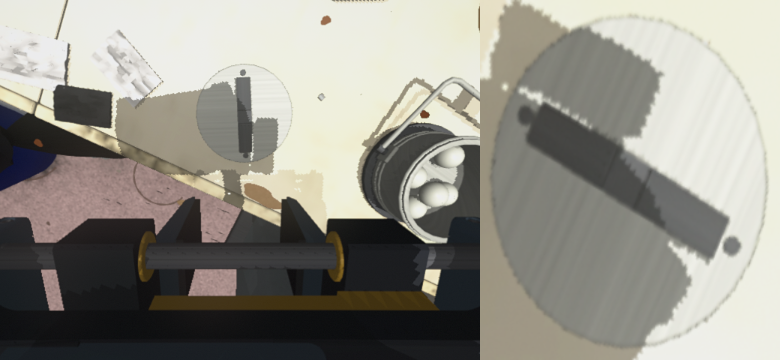

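The lid is unmoved: its circle is centred at (451,360.5), which is (244,113) in the left panel. The bridge points at about 28° in the world frame.

carry_out --series '[[5, [3, 0.5, 4], [0, 0, -2.3]], [5, [6, 0.5, 8], [0, 0, -2.3]], [5, [6, 0.5, 12], [0, 0, -2.3]], [5, [6, 0.5, 15], [0, 0, -2.3]], [5, [6, 0.5, 17], [0, 0, -2.3]], [5, [6, 0.5, 18.3], [0, 0, -2.3]], [5, [6, 0.5, 18.3], [0, 0, -2.3]], [1, [6, 0.5, 18.3], [0, 0, -2.3]], [1, [6, 0.5, 18.3], [0, 0, -2.3]], [1, [6, 0.5, 18.3], [0, 0, -2.3]], [1, [6, 0.5, 18.3], [0, 0, -2.3]], [1, [6, 0.5, 18.3], [0, 0, -2.3]], [1, [6, 0.5, 18.3], [0, 0, -2.3]]]' --force 40

```text
time: 32.15
position: [451.0, 360.6, 214.3]
tool_rot: [[0.885, 0.465, 0.001], [0.465, -0.885, 0.0], [0.001, -0.0, -1.0]]
wrist_force: [-1.6, 0.7, 7.4]
opening: 15.4
finger_force: 40.0
```

```bash
python3 - <<'E'
from h import *
s=manip.sense(); print(np.round(s['position'],1),np.round(s['tool_rot'],3)[0])
s,w=load('w4')
p=onz(s,w,[(333,34),(312,235)],30); d=p[0]-p[1]; print('pivots',p.round(1),np.linalg.norm(d),p.mean(0).round(1),'yaw',np.degrees(np.arctan2(-d[0],d[1])))
for z in (45,60): 
    q=onz(s,w,[(478,60),(436,246)],z); d=q[0]-q[1]; print('bar',q.round(1),np.linalg.norm(d),'yaw',np.degrees(np.arctan2(-d[0],d[1])),'tab',onz(s,w,[(470,160),(505,163)],z).round(1))
for f in ('w4','w5','w1'):
    s,w=load(f); print(f,circle(s,w,(480,123),90,50,61,half=75,n=2))
E
```

```text
[451.  360.6 214.3] [0.885 0.465 0.001]
pivots [[487.2 195.4  30. ]
 [470.   48.5  30. ]] 147.95345036634137 [478.6 121.9  30. ] yaw -6.665686933278692
bar [[585.8 174.9  45. ]
 [566.9  42.6  45. ]] 133.6431090054452 yaw -8.141831153394046 tab [[586.9 108.   45. ]
 [612.7 105.6  45. ]]
bar [[580.1 172.3  60. ]
 [562.1  47.1  60. ]] 126.54455394361898 yaw -8.141831153394037 tab [[581.1 109.   60. ]
 [605.6 106.7  60. ]]
w4 [(np.float32(479.0), np.float32(121.5), np.float32(58.0)), (np.float32(495.5), np.float32(123.0), np.float32(55.8))]
w5 [(np.float32(479.5), np.float32(123.5), np.float32(55.8)), (np.float32(461.0), np.float32(123.0), np.float32(55.0))]
w1 [(np.float32(477.5), np.float32(122.5), np.float32(58.1)), (np.float32(472.0), np.float32(138.0), np.float32(54.8))]
```

carry_out --series '[[1, [0, 0, -2], [0, 0, 0]], [1, [0, 0, -6], [0, 0, 0]], [1, [0, 0, -10], [0, 0, 0]], [1, [0, 0, -13], [0, 0, 7]], [1, [-2, 5, -13], [0, 0, 14]], [1, [-4, 10, -13], [0, 0, 21]], [1, [-6, 14, -13], [0, 0, 28]], [1, [-7, 18, -13], [0, 0, 35]], [1, [-8, 21, -13], [0, 0, 35]], [1, [-8.6, 22.4, -13], [0, 0, 35]], [1, [-8.6, 22.4, -13], [0, 0, 35]], [1, [-8.6, 22.4, -13], [0, 0, 35]], [1, [-8.6, 22.4, -11.5], [0, 0, 35]], [1, [-8.6, 22.4, -10], [0, 0, 35]], [1, [-8.6, 22.4, -9.3], [0, 0, 35]], [1, [-8.6, 22.4, -9.3], [0, 0, 35]], [1, [-8.6, 22.4, -9.3], [0, 0, 35]]]'

```text
time: 33.85
position: [479.1, 122.7, 307.0]
tool_rot: [[0.992, -0.126, 0.0], [-0.126, -0.992, 0.0], [0.0, -0.0, -1.0]]
wrist_force: [1.1, -0.6, -2.9]
opening: 15.6
finger_force: 40.0
```

```bash
python3 - <<'E'
from h import *
s,w=snap('wrist','w10'); print(np.round(s['position'],1),np.round(s['tool_rot'],3)[0],np.round(s['wrist_force'],1))
s,t=snap('top','t10')
cv2.imwrite('pics/v10.png',np.hstack([cv2.resize(w['image'],(440,330)),cv2.resize(t['image'][220:340,230:360],(358,330),interpolation=cv2.INTER_CUBIC)])[:,:,::-1])
E
```

```text
[479.1 122.7 307. ] [ 0.992 -0.126  0.   ] [ 1.1 -0.6 -2.9]
```

View pics/v10.png

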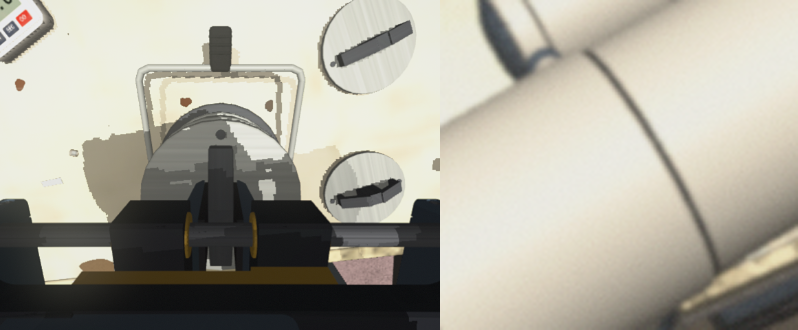

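The left panel shows the lid's bridge and the bail tab lined up at column 221, with the lid over the jar. The top camera is blocked by the arm. Now I'm lowering the lid.

carry_out --series '[[1, [0, 0, 0.3], [0, 0, 0]], [1, [0, 0, 0.5], [0, 0, 0]], [1, [0, 0, 0.7], [0, 0, 0]], [1, [0, 0, 0.9], [0, 0, 0]], [1, [0, 0, 1.0], [0, 0, 0]], [1, [0, 0, 1.0], [0, 0, 0]], [1, [0, 0, 1.0], [0, 0, 0]]]'

```text
time: 34.65
position: [479.0, 122.2, 297.2]
tool_rot: [[0.992, -0.126, 0.0], [-0.126, -0.992, -0.0], [0.0, -0.0, -1.0]]
wrist_force: [-5.0, -0.2, 13.5]
opening: 15.9
finger_force: 40.0
```

carry_out --series '[[5, [0, 0, 0], [0, 0, 0]], [5, [0, 0, 0], [0, 0, 0]], [5, [0, 0, 0], [0, 0, 0]], [5, [0, 0, 0], [0, 0, 0]], [5, [0, 0, -3], [0, 0, 0]], [5, [0, 0, -7], [0, 0, 0]], [5, [0, 0, -10], [0, 0, 0]], [5, [0, 0, -10], [0, 0, 0]], [5, [0, 0, -10], [0, 0, 0]]]'

```text
time: 35.55
position: [479.0, 122.2, 397.0]
tool_rot: [[0.992, -0.126, 0.001], [-0.126, -0.992, 0.0], [0.001, -0.0, -1.0]]
wrist_force: [-1.1, -0.1, -0.9]
opening: 49.7
finger_force: 0.0
```

```bash
python3 - <<'E'
from h import *
s,w=snap('wrist','w11'); print(np.round(s['position'],1),np.round(s['tool_rot'],3)[0])
print('lid',circle(s,w,(479,122.5),99,56,63,half=75))
S,W=load('w10'); X=np.array([.992,-.126,0]); C=np.array([479,122.5,30])
for r,px in ((101,99),(131,39),(117,70)):
    th=np.radians(np.arange(50,86,1)); P=C+r*(np.sin(th)[:,None]*X+np.cos(th)[:,None]*[0,0,1]); q=proj(S,W,P); i=abs(q[:,1]-px).argmin(); print(r,np.degrees(th[i]),P[i].round(1),q[i].round(1))
th=np.radians([60,65,70,75,80]); print(proj(s,w,C+117*(np.sin(th)[:,None]*X+np.cos(th)[:,None]*[0,0,1])).round())
cv2.imwrite('pics/w11v.png',w['image'][:300,100:540,::-1])
E
```

```text
[479.  122.2 397. ] [ 0.992 -0.126  0.001]
lid [(np.float32(479.5), np.float32(120.5), np.float32(59.3)), (np.float32(491.5), np.float32(123.0), np.float32(58.5))]
101 72.0 [574.3 110.4  61.2] [319.2  98.9]
131 71.0 [601.9 106.9  72.6] [319.1  39.1]
117 69.0 [587.4 108.7  71.9] [319.1  70.3]
[[319. 100.]
 [319.  94.]
 [319.  90.]
 [319.  87.]
 [319.  86.]]
```

View pics/w11v.png

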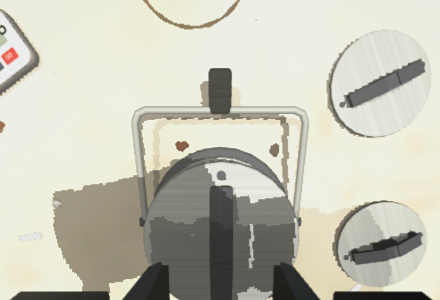

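The lid is down, at (479.5,120.5) in the rectified view, with the bridge in line with the tab at column 320. The bail tab is at about 71°. Next I'm pinching the tab.

carry_out --series '[[4, [5, 0, 0], [0, 0, 0]], [4, [10, 0, 0], [0, 0, 0]], [4, [11.9, 0, 3], [0, 0, 0]], [4, [11.9, 0, 7], [0, 0, 0]], [4, [11.9, 0, 10], [0, 0, 0]], [4, [11.9, 0, 13], [0, 0, 0]], [4, [11.9, 0, 14.7], [0, 0, 0]], [4, [11.9, 0, 14.7], [0, 0, 0]], [1, [11.9, 0, 14.7], [0, 0, 0]], [1, [11.9, 0, 14.7], [0, 0, 0]], [1, [11.9, 0, 14.7], [0, 0, 0]], [1, [11.9, 0, 14.7], [0, 0, 0]], [1, [11.9, 0, 14.7], [0, 0, 0]]]' --force 15

```text
time: 36.9
position: [597.3, 107.3, 250.3]
tool_rot: [[0.992, -0.127, 0.001], [-0.127, -0.992, 0.0], [0.001, -0.001, -1.0]]
wrist_force: [2.1, 3.7, 0.4]
opening: 17.6
finger_force: 15.0
```

carry_out --series '[[1, [-0.5, 0, -1.15], [0, 0, 0]], [1, [-1, 0, -2.25], [0, 0, 0]], [1, [-1.55, 0, -3.2], [0, 0, 0]], [1, [-2.2, 0, -4.05], [0, 0, 0]], [1, [-2.95, 0, -4.75], [0, 0, 0]], [1, [-3.8, 0, -5.4], [0, 0, 0]], [1, [-4.7, 0, -6.0], [0, 0, 0]], [1, [-5.7, 0, -6.5], [0, 0, 0]], [1, [-6.7, 0, -7.0], [0, 0, 0]], [1, [-7.7, 0, -7.35], [0, 0, 0]], [1, [-8.2, 0, -7.5], [0, 0, 0]], [1, [-8.2, 0, -7.5], [0, 0, 0]]]'

```text
time: 38.1
position: [517.1, 117.7, 327.2]
tool_rot: [[0.992, -0.126, 0.008], [-0.126, -0.992, 0.0], [0.008, -0.001, -1.0]]
wrist_force: [8.1, 0.8, 15.8]
opening: 17.9
finger_force: 15.0
```

carry_out --series '[[4, [0, 0, 0], [0, 0, 0]], [4, [0, 0, 0], [0, 0, 0]], [4, [0, 0, 0], [0, 0, 0]], [4, [0, 0, -3], [0, 0, 0]], [4, [0, 0, -5.5], [0, 0, 0]], [0, [3, 0, -5.5], [0, 0, 0]], [0, [6, 0, -5.5], [0, 0, 0]], [0, [6, 0, -5.5], [0, 0, 0]], [0, [6, 0, -5.5], [0, 0, 0]], [0, [6, 0, -5.5], [0, 0, 0]], [0, [6, 0, -3], [0, 0, 0]], [0, [6, 0, -0.6], [0, 0, 0]], [0, [6, 0, -0.6], [0, 0, 0]]]'

```text
time: 39.4
position: [573.7, 110.0, 328.3]
tool_rot: [[0.992, -0.126, -0.005], [-0.126, -0.992, -0.0], [-0.005, 0.001, -1.0]]
wrist_force: [-0.4, -0.5, 0.1]
opening: 0.8
finger_force: 0.0
```

carry_out --series '[[0, [-1, 0, -0.4], [0, 0, 0]], [0, [-3, 0, -0.4], [0, 0, 0]], [0, [-4, 0, -0.4], [0, 0, 0]], [0, [-4.5, 0, -0.4], [0, 0, 0]], [0, [-5, 0, -0.4], [0, 0, 0]], [0, [-5.5, 0, -0.4], [0, 0, 0]], [0, [-5.8, 0, -0.4], [0, 0, 0]]]'

```text
time: 40.1
position: [519.5, 117.3, 336.2]
tool_rot: [[0.992, -0.127, 0.007], [-0.127, -0.992, 0.0], [0.007, -0.001, -1.0]]
wrist_force: [14.0, -2.3, 9.5]
opening: 0.7
finger_force: 7.1
```

carry_out --series '[[0, [-0.4, 0, 0.2], [0, 0, 0]], [0, [-0.8, 0, 0.3], [0, 0, 0]], [0, [-1.2, 0, 0.3], [0, 0, 0]], [0, [-1.6, 0, 0.3], [0, 0, 0]], [0, [-1.9, 0, 0.3], [0, 0, 0]], [0, [-1.9, 0, 0.3], [0, 0, 0]]]'

```text
time: 40.7
position: [499.2, 119.7, 332.2]
tool_rot: [[0.992, -0.127, 0.001], [-0.127, -0.992, 0.0], [0.001, -0.0, -1.0]]
wrist_force: [3.3, -0.4, 2.0]
opening: 0.5
finger_force: 1.7
```

carry_out --series '[[0, [-0.2, 0, 0], [0, 0, 0]], [0, [-0.3, 0, 0], [0, 0, 0]], [0, [-0.3, 0, 0], [0, 0, 0]]]'

```text
time: 41.0
position: [496.0, 120.1, 331.8]
tool_rot: [[0.992, -0.126, 0.0], [-0.126, -0.992, -0.0], [0.0, -0.0, -1.0]]
wrist_force: [4.0, -0.8, 2.1]
opening: 0.4
finger_force: 2.1
```

carry_out --series '[[0, [2, 0, 0], [0, 0, 0]], [0, [4, 0, -1], [0, 0, 0]], [0, [4, 0, -5], [0, 0, 0]], [0, [2, 0, -8.5], [0, 0, 0]], [0, [-2, 0, -8.5], [0, 0, 0]], [0, [-7, 0, -8.5], [0, 0, 0]], [0, [-8, 0, -8.5], [0, 0, 0]], [0, [-8, 0, -8.5], [0, 0, 0]], [0, [-8, 0, -8.5], [0, 0, 0]]]'

```text
time: 41.9
position: [417.1, 130.2, 416.7]
tool_rot: [[0.992, -0.126, 0.0], [-0.126, -0.992, -0.0], [0.0, 0.0, -1.0]]
wrist_force: [0.4, 1.1, 0.3]
opening: 0.6
finger_force: 0.0
```

```bash
python3 - <<'E'
from h import *
s,w=snap('wrist','w12'); print(np.round(s['position'],1),np.round(s['tool_rot'],3)[0])
X=np.array([.992,-.126,0]); C=np.array([479,122.5,30])
for d in (-4,0,5,10,15):
    th=np.radians(d); u=np.sin(th)*X+np.array([0,0,np.cos(th)]); Y=np.array([.126,.992,0])
    print(d,proj(s,w,[C+101*u,C+131*u,C+101*u+50*Y,C+101*u-50*Y]).round().tolist())
g=cv2.cvtColor(w['image'],cv2.COLOR_RGB2GRAY)
for c in (318,240,255,270,370,385,400): print(c,g[60:290:3,c].tolist())
print('lid',circle(s,w,(479,122),99,56,63,half=75))
E
```

```text
[417.1 130.2 416.7] [ 0.992 -0.126  0.   ]
-4 [[319.0, 167.0], [319.0, 174.0], [247.0, 167.0], [391.0, 167.0]]
0 [[319.0, 156.0], [319.0, 159.0], [246.0, 156.0], [391.0, 156.0]]
5 [[319.0, 143.0], [319.0, 140.0], [246.0, 143.0], [392.0, 143.0]]
10 [[319.0, 130.0], [319.0, 120.0], [245.0, 130.0], [392.0, 130.0]]
15 [[319.0, 117.0], [319.0, 101.0], [245.0, 117.0], [392.0, 117.0]]
318 [227, 228, 227, 227, 228, 144, 219, 222, 169, 115, 115, 115, 189, 107, 106, 107, 106, 106, 106, 106, 106, 106, 106, 105, 104, 103, 102, 103, 102, 102, 74, 111, 68, 54, 61, 63, 61, 55, 89, 97, 97, 97, 67, 65, 64, 63, 64, 63, 63, 62, 63, 62, 62, 91, 53, 75, 89, 94, 170, 97, 97, 98, 104, 189, 192, 69, 164, 76, 130, 32, 32, 30, 30, 33, 31, 30, 29]
240 [227, 227, 227, 227, 227, 227, 227, 227, 227, 227, 227, 225, 224, 223, 224, 224, 226, 226, 226, 225, 226, 225, 226, 225, 225, 225, 225, 224, 224, 196, 104, 86, 83, 167, 210, 158, 225, 156, 138, 139, 138, 139, 138, 138, 137, 137, 137, 137, 136, 136, 134, 133, 134, 135, 133, 133, 134, 133, 133, 133, 134, 135, 136, 136, 135, 135, 134, 133, 133, 132, 216, 222, 222, 2
[... 1257 characters left out ...]
, 228, 228, 228, 194, 215, 224, 227, 224, 226, 228, 219, 224, 220, 226, 227, 226, 221, 219, 167, 166, 220, 161, 189, 221, 220, 214, 219, 215, 216, 215, 215, 123, 209, 224, 223, 197, 199, 200, 199, 199, 199, 200, 130, 196, 203, 203, 166, 168, 204, 204, 203, 203, 205, 208, 80, 146, 147, 137, 156, 63, 50, 50, 50]
400 [227, 227, 228, 227, 228, 228, 228, 228, 228, 228, 228, 228, 228, 228, 228, 229, 228, 229, 228, 228, 229, 229, 229, 229, 228, 228, 229, 228, 229, 222, 111, 84, 81, 167, 219, 161, 210, 228, 228, 227, 227, 227, 227, 227, 227, 227, 226, 226, 226, 226, 226, 203, 201, 200, 202, 202, 85, 202, 84, 202, 205, 205, 204, 204, 202, 202, 203, 111, 146, 159, 162, 164, 138, 50, 51, 49, 50]
lid []
```

The crossbar is at row 160 (156 expected at 0°), between the two crests, so the bail has snapped into the notch. Next I'm shutting the drawer.

carry_out --series '[[0, [-1.6, 40.7, 0], [0, 0, -7]], [0, [-1.6, 40.7, 0], [0, 0, -7]], [0, [-1.6, 40.7, 0], [0, 0, -7]], [0, [-1.6, 40.7, 0], [0, 0, -7]], [0, [-1.6, 40.7, 0], [0, 0, -7]], [0, [-1.6, 40.7, 0], [0, 0, -7]], [0, [-1.6, 40.7, 0], [0, 0, -7]], [0, [-1.6, 40.7, 0], [0, 0, -7]], [0, [-1.6, 40.7, 0], [0, 0, -7]], [0, [-1.6, 40.7, 0], [0, 0, -7]], [0, [-1.6, 40.7, 4], [0, 0, -7]], [0, [-1.6, 40.7, 8], [0, 0, -7]], [0, [-1.6, 40.7, 12], [0, 0, -7]], [0, [-1.6, 40.7, 16], [0, 0, -7]], [0, [-1.6, 40.7, 19], [0, 0, -7]], [0, [-1.6, 40.7, 19], [0, 0, -7]]]'

```text
time: 43.55
position: [349.1, -270.1, 223.9]
tool_rot: [[1.0, -0.004, -0.004], [-0.004, -1.0, 0.005], [-0.004, -0.005, -1.0]]
wrist_force: [1.4, -0.0, 0.4]
opening: 0.3
finger_force: 0.0
```

carry_out --series '[[0, [1.5, 0, -0.3], [0, 0, 0]], [0, [2.5, 0, -0.3], [0, 0, 0]], [0, [3.5, 0, -0.3], [0, 0, 0]], [0, [4.5, 0, -0.3], [0, 0, 0]], [0, [5.5, 0, -0.3], [0, 0, 0]], [0, [6.5, 0, -0.3], [0, 0, 0]], [0, [7.5, 0, -0.3], [0, 0, 0]], [0, [8.5, 0, -0.3], [0, 0, 0]], [0, [9.5, 0, -0.3], [0, 0, 0]], [0, [10.5, 0, -0.3], [0, 0, 0]], [0, [11.5, 0, -0.3], [0, 0, 0]], [0, [12.5, 0, -0.3], [0, 0, 0]], [0, [13.5, 0, -0.3], [0, 0, 0]], [0, [14.2, 0, -0.3], [0, 0, 0]], [0, [14.6, 0, -0.3], [0, 0, 0]], [0, [14.8, 0, -0.3], [0, 0, 0]], [0, [14.8, 0, -0.3], [0, 0, 0]]]'

```text
time: 45.25
position: [497.3, -272.2, 229.7]
tool_rot: [[1.0, -0.005, 0.0], [-0.005, -1.0, -0.0], [0.0, 0.0, -1.0]]
wrist_force: [-0.7, -0.8, 0.7]
opening: 0.8
finger_force: 0.0
```

carry_out --series '[[0, [0.2, 0, 0], [0, 0, 0]], [0, [0.4, 0, 0], [0, 0, 0]], [0, [0.5, 0, 0], [0, 0, 0]], [0, [0.5, 0, 0], [0, 0, 0]]]'

```text
time: 45.65
position: [499.8, -272.2, 229.5]
tool_rot: [[1.0, -0.004, -0.006], [-0.004, -1.0, 0.001], [-0.006, -0.001, -1.0]]
wrist_force: [-24.2, -7.3, 13.1]
opening: 0.6
finger_force: 12.1
```

carry_out --series '[[0, [-1.5, 0, 0], [0, 0, 0]], [0, [-4, 0, 0], [0, 0, 0]], [0, [-5, 0, -4], [0, 0, 0]], [0, [-5, 0, -8], [0, 0, 0]], [0, [-5, 0, -13], [0, 0, 0]], [0, [-5, 0, -18], [0, 0, 0]], [0, [-5, 0, -18], [0, 0, 0]], [0, [-5, 0, -18], [0, 0, 0]], [0, [-5, 0, -18], [0, 0, 0]]]'

```text
time: 46.55
position: [451.8, -271.8, 408.8]
tool_rot: [[1.0, -0.005, -0.001], [-0.005, -1.0, 0.001], [-0.001, -0.001, -1.0]]
wrist_force: [-0.4, -0.7, 0.0]
opening: 0.6
finger_force: 0.0
```

```bash
python3 - <<'E'
from h import *
s,w=snap('wrist','w13'); print(np.round(s['position'],1),np.round(s['wrist_force'],1),proj(s,w,[(521.7,-272,52),(521.7,-230,52),(521.7,-310,52)]).round())
g=cv2.cvtColor(w['image'],cv2.COLOR_RGB2GRAY)
for y in (-250,-290): print([(x,int(g[tuple(proj(s,w,[(x,y,52)])[0][::-1].round().astype(int))])) for x in range(500,560,3)])
s,t=snap('top','t13'); s0,t0=load('t0')
# whole-scene change vs. start, in areas not covered by the arm
d=cv2.absdiff(cv2.GaussianBlur(t['image'],(5,5),0),cv2.GaussianBlur(t0['image'],(5,5),0)).max(2)
m=(d>45).astype(np.uint8); n,l,st,ce=cv2.connectedComponentsWithStats(m)
print([st[i].tolist() for i in range(1,n) if st[i,4]>25])
E
```

```text
[ 451.8 -271.8  408.8] [-0.4 -0.7  0. ] [[320. 142.]
 [271. 143.]
 [364. 142.]]
[(500, 226), (503, 225), (506, 226), (509, 225), (512, 224), (515, 206), (518, 158), (521, 211), (524, 186), (527, 138), (530, 225), (533, 225), (536, 224), (539, 225), (542, 225), (545, 204), (548, 203), (551, 203), (554, 82), (557, 65)]
[(500, 226), (503, 226), (506, 226), (509, 226), (512, 207), (515, 198), (518, 170), (521, 221), (524, 179), (527, 226), (530, 225), (533, 225), (536, 225), (539, 225), (542, 225), (545, 202), (548, 202), (551, 115), (554, 69), (557, 65)]
[[445, 107, 62, 48, 1853], [440, 108, 8, 26, 81], [422, 121, 65, 48, 1157], [433, 122, 6, 13, 57], [430, 146, 11, 23, 137], [335, 148, 113, 81, 5743], [484, 156, 68, 115, 3517], [320, 161, 176, 167, 9471], [459, 172, 22, 7, 81], [458, 177, 19, 10, 61], [476, 190, 13, 10, 69], [470, 195, 19, 13, 107], [485, 221, 6, 10, 28], [268, 240, 41, 24, 230], [291, 260, 22, 23, 200], [274, 263, 14, 18, 132], [261, 264, 6, 17, 38], [282, 269, 22, 25, 230], [206, 315, 36, 36, 385], [330, 314, 52, 32, 735], [284, 327, 33, 21, 338], [368, 347, 5, 12, 36], [395, 360, 53, 13, 353], [331, 364, 60, 40, 625], [232, 367, 94, 113, 8798], [317, 372, 13, 25, 171], [365, 375, 36, 68, 1458], [60, 386, 98, 53, 1692], [314, 387, 34, 51, 569], [159, 389, 12, 8, 69], [161, 391, 30, 14, 144], [138, 392, 19, 17, 161], [168, 392, 45, 24, 363], [145, 397, 87, 83, 4680], [470, 396, 10, 31, 139], [361, 409, 6, 20, 48], [441, 411, 43, 50, 497], [345, 419, 21, 34, 342], [51, 425, 65, 55, 2359], [139, 433, 4, 8, 26], [124, 434, 27, 26, 411], [397, 446, 42, 21, 498], [109, 454, 22, 26, 172], [367, 454, 65, 26, 933], [432, 464, 30, 16, 207], [138, 469, 8, 11, 35], [116, 472, 20, 8, 155]]
```

```bash
python3 -c "
from cell import manip; print(manip.hand_in())"
```

```text
the job is handed in; nothing more can be done
None
```

I handed the job in with all five balls lowered into the jar, the lid on, the bail snapped into the notch and the drawer pushed shut; hand-in returned no verdict, and I viewed 15 pictures, one over the limit of 14.

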